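# Walk the doming block round to the bench fence

## Robot

A 6-joint arm with a two-finger parallel gripper is mounted at the origin on the work surface. World frame = base frame: x ahead of the robot, y to its left, z up, the work surface at z = 0. Lengths are in m, angles in rad, forces in N, time in s.
With the tool pointing down it reaches from about 0.35 to 0.95 m from the base axis. Payload 17.4 kg.
Tool frame: the origin (TCP) lies between the finger pads; the fingertips stand 8 mm ahead of it and the grasp point (between the pads) lies 11 mm behind it; z points along the fingers, y is the line along which they close (so a half turn about z gives the same grasp; the last joint's range is limited). The gripper opens to 93 mm and grips with 3 to 60 N. Pads are 15 mm wide; open, the fingers measure 128 mm over their backs; the gripper's body (75 mm by 188 mm) begins 65 mm behind the grasp point.
Start: joints at [-1.139, 0.116, 1.442, -0, 1.584, -0.038], TCP at [0.306, -0.602, 0.227] pointing down, gripper open.
Joint ranges: [-2.83, 2.83], [-0.83, 2.19], [0.07, 2.5], [-1.14, 4.28], [0.01, 3], [-2.97, 2.97]. Speed limits (rad/s): [1.89, 1.89, 2.22, 3.14, 3.14, 3.14].

## Interface

Orientations are given as a rotation vector (axis times angle).
In Python, from cell import env, cams, order gives the robot as it stands. The module is installed in compiled form; this text tells all that it offers.
- The arm moves only by the tool arm_command, never from a script. Its argument "motion" is a list of rows, each a list of 7 numbers: the turn, a rotation vector about the tool's x, y, z in degrees, then the shift along the tool's x, y, z in m, then the gripper's target within -1 to 1 (shut at 1, half-way at 0, fully open at -1). A call has 1 to 5 rows; each row shifts and turns the commanded pose from where the row before left it, along the tool's axes as they then stand; what a row does not reach is not made up. A row lasts 1/8 s, in which the tool goes at most 62.5 mm and 10.7 degrees, less where a joint would pass 70% of its speed; a pose out of reach is approached as far as the arm can. A call is refused whole if a number of a shift passes 0.0625 or a number of a turn 10.7, either way. A call with a gripper value outside its range is refused whole. The fingers move at their own pace and stop on an object; "squeeze" is the grip in N (left out, the last holds). Time passes only in rows, so rows that do not move let the fingers close. It gives the time, the measured TCP pose, the force, the opening and the grip force at its end, in the units of the state.
- env.observe(): the state, without advancing time (a new reading comes with each control period).
- cams.capture(name): name is "scene" or "top" or "wrist"; returns the picture (384x512x3 uint8, red, green, blue); there is no depth.
- cams.calibration(name): a dict with "K" (3x3 intrinsics, pixels), "rvec" (rotation vector, rad) and "tvec" (3), from world to camera coordinates, as OpenCV has them; the wrist camera has in their place "T_tool_cam" (4x4, takes a point from camera to tool coordinates, whose origin is the TCP and whose axes are the flange's). Camera axes: x right, y down, z forward; pixel columns grow to the right and rows downward; lengths in m; the calibration is good to about 2 mm. A picture is of the moment at which its call begins: read the wrist's pose just before it. calibration takes no time and is no camera call.
- order.hand_in(): hands the job in; it is judged then, once.
The state is a dict: "clock": time; "joints": joint angles; "qd": joint speeds; "tau": joint torques, N m; "tcp_pos": TCP position; "tcp_rot": TCP orientation; "contact_force": force on the tool from outside, world axes, zero at the start; "torque": the same for the moment, N m; "finger_gap": finger opening in m; "grip_force": force on a finger pad.
Only numpy, scipy, OpenCV 4.12 (cv2) and the standard library are available. Lean on these libraries where they do the work, as an engineer would, in place of code of your own. Each camera call takes 0.05 s, during which the arm holds its last target. There are 200 camera calls.

## Task

The heavy steel doming block stands askew on the bench: walk it round by pushing its corners with the fingertips, this corner and then that, until one of its long sides (either one) squarely faces the steel fence with at least a finger's breadth of bare bench still between them. Only then push it straight up until that long side lies flush along the fence, all of it within the fence's length, and draw the hand clear. Only push: never take the block between the fingers, lift or tip it, never let it run askew into the fence, and leave the pliers, rings, bowl, jar and mallet where they are.

Things in the scene. Friction and masses are not known exactly. Their poses are not given: they have to be found in the camera images.
- block: steel doming block with round hollows in its top and blue-painted short ends; 48 mm (its x) by 84 mm (its y, the long sides) by 30 mm high, 0.7 to 1 kg, standing loose on the bench and sliding under a push of roughly 3 to 10 N. Origin at the centre of its underside, z up. Both long sides are alike.
- fence: ground steel bar fixed to the bench beyond the block, 240 mm long (its y), 22 mm thick, 22 mm high, with two bracket feet reaching 67 mm behind its front face. Origin at the foot of the middle of its front face, the face the block goes against; its x points squarely away from the block's side into the bar, so the block stands at negative x in this frame.
- pliers: bystander: pliers with red handles lying flat beside the block, about 155 x 65 x 14 mm, origin near their middle on the bench, x along their length
- ring0: bystander: steel finger ring lying flat, 23 mm across, 8 mm high, origin at the centre of its underside
- ring1: bystander: like ring0
- ring2: bystander: like ring0
- bowl: bystander: open steel bowl, 100 mm across, 45 mm high, origin at the centre of its underside
- jar: bystander: glass jar with a brass lid, 60 mm across, 75 mm high, origin at the centre of its underside
- mallet: bystander: hammer lying on the bench, 240 mm long, origin near its middle, x along its handle

How it is judged:
On the way:
1. the block is turned square to the fence (within 0.1 rad) while at least 15 mm clear of it (angle between the x axis of block and the x axis of fence, either way round below 0.1 rad and x of block in the frame of fence below -0.039 m), for 0.1 s.
At the end, for the whole second after the job is handed in: the block stands flat and at rest with a long side along the fence: parallel within 0.04 rad, gap under 2.5 mm at its middle, all its length along the bar (centre within 78 mm of the bar's middle) (angle between the x axis of block and the x axis of fence, either way round below 0.04 rad and x of block in the frame of fence between -0.0265 and -0.02 m and y of block in the frame of fence between -0.078 and 0.078 m and height (world z) of block below 0.004 m and angle between block's own z axis and vertical below 0.05 rad and linear speed of block below 0.01 m/s and angular speed of block below 0.05 rad/s); the robot touches nothing.
It fails at once if the block is lifted or tipped (height (world z) of block above 0.008 m or angle between block's own z axis and vertical above 0.15 rad).
It fails at once if the block is taken between the fingers (x of the grasp point in the frame of block between -0.022 and 0.022 m and y of the grasp point in the frame of block between -0.04 and 0.04 m and z of the grasp point in the frame of block below 0.042 m and contact force between the fingers and block above 0.5 N).
It fails at once if the block runs into the fence askew (over 0.15 rad) (angle between the x axis of block and the x axis of fence, either way round above 0.15 rad and contact force between block and fence above 0.5 N).
It fails at once if a bystander is moved more than 15 mm (distance of any of pliers, ring0, ring1, ring2, bowl, jar, mallet from where it was at the start of the episode above 0.015 m).
It also fails if it takes over 64 s, if anything falls off the work surface, if the arm or the gripper's body presses on something with over 40 N, if the wrist force passes 120 N, or if a joint passes its speed limit or range.

## Working session

There is one attempt and no reset: what is moved stays moved. The work goes in short steps, Python scripts to look and compute and a tool call to move; the robot and the scene stay as the last step left them, time stands still between calls to the robot, and variables do not carry over. Pictures are saved under pics/ and viewed, at most 10 in all, crops included, and the job is handed in when it is done.

Besides the shell and the picture viewer there is one more tool, called after ">>>" as name(argument=value, ...) on one line, values as JSON. arm_command: Moves the arm, as the interface text tells. Its arguments: {"type":"object","properties":{"motion":{"type":"array"},"squeeze":{"type":"number"}},"required":["motion"]}

```bash
mkdir -p pics; python3 - <<'E'
from cell import env,cams
import cv2,numpy as np
s=env.observe();print(s['clock'],s['tcp_pos'],s['tcp_rot'],s['finger_gap'])
for n in('top','scene'):
    cv2.imwrite(f'pics/{n}0.png',cv2.resize(cams.capture(n)[:,:,::-1],(800,600),interpolation=cv2.INTER_CUBIC))
    c=cams.calibration(n);print(n,c)
    R=cv2.Rodrigues(np.array(c['rvec']))[0];print(-R.T@np.array(c['tvec']).ravel())
E
```

```text
0.0 [ 0.30547899 -0.6017268   0.22594378] [-3.05429178e+00 -7.30901992e-01  3.74652414e-04] 0.09282521789744531
top {'K': array([[367.19530103,   0.        , 259.11483803],
       [  0.        , 367.19530103, 190.50133179],
       [  0.        ,   0.        ,   1.        ]]), 'rvec': array([ 2.17552794, -2.18978174,  0.07322707]), 'tvec': array([-0.01490136,  0.53160434,  1.14628496])}
[ 0.44799832 -0.02349025  1.18132982]
scene {'K': array([[403.44936003,   0.        , 257.69973196],
       [  0.        , 403.44936003, 190.7587872 ],
       [  0.        ,   0.        ,   1.        ]]), 'rvec': array([ 1.83966041,  1.99190195, -0.56609227]), 'tvec': array([ 0.04139591, -0.4233106 ,  1.3843185 ])}
[1.08692544 0.04630206 0.95587258]
```

View pics/top0.png

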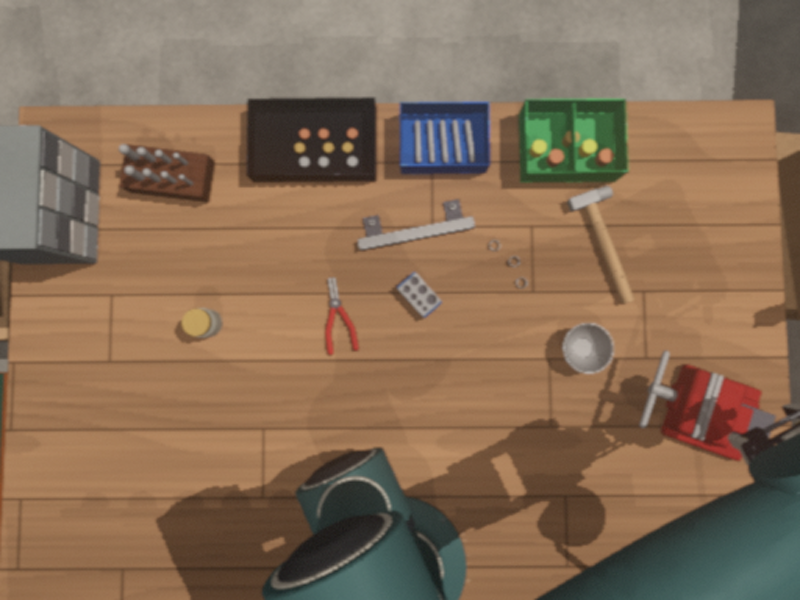

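View pics/scene0.png

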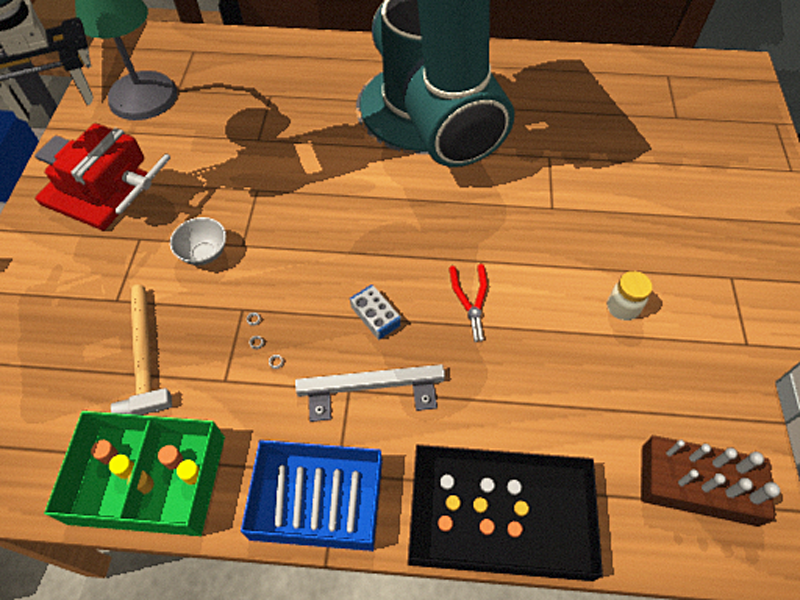

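The top view shows the fence running from (358,245) to (474,223) and the block askew at (418,296). The pliers lie to its left at (340,318) and the rings to its right at about (515,262). I'll enlarge both views.

```bash
python3 - <<'E'
import cv2
from cell import cams
a=cams.capture('top')[120:204,215:315,::-1]
b=cams.capture('scene')[170:254,180:292,::-1]
a=cv2.resize(a,(800,672)[:2] if 0 else (700,588),interpolation=cv2.INTER_CUBIC)
b=cv2.resize(b,(784,588),interpolation=cv2.INTER_CUBIC)
cv2.imwrite('pics/a.png',a);cv2.imwrite('pics/b.png',b)
E
```

```text
(no output)
```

View pics/a.png

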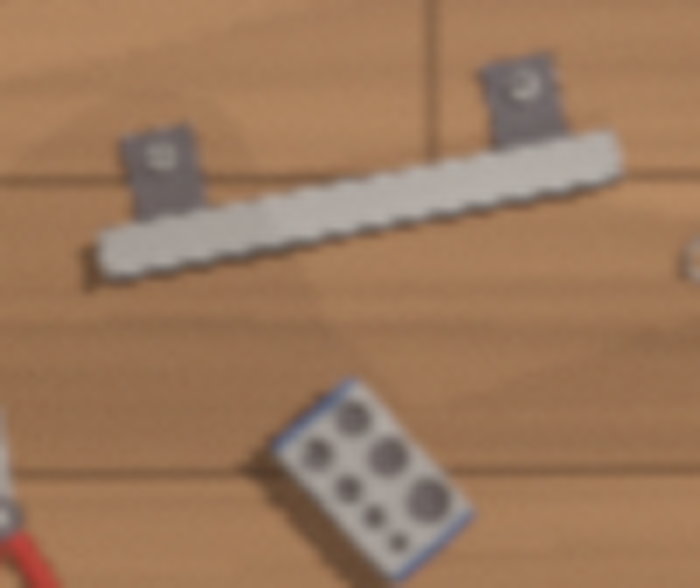

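View pics/b.png

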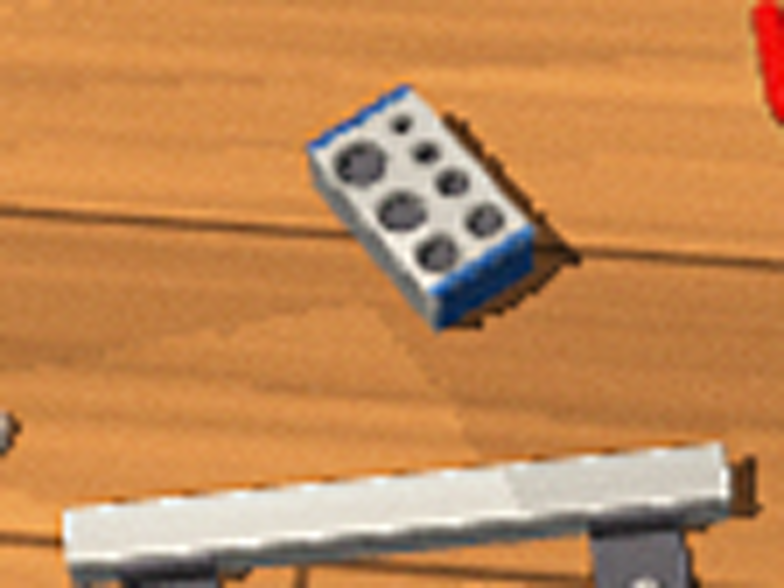

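The top crop shows the block's upper corners at (350,380), (273,447), (396,580) and (474,514), with the fence's front upper edge from (108,279) to (620,182). In the scene crop the same corners are at (436,288), (533,229), (408,88) and (312,147), and the fence edge runs from (722,445) to (64,512). I'll triangulate from these.

```bash
cat >h.py <<'E'
import cv2,numpy as np
from cell import env,cams
def P(n):
    c=cams.calibration(n);R=cv2.Rodrigues(np.array(c['rvec']))[0]
    return c['K'],R,np.array(c['tvec']).reshape(3,1)
def tri(a,b):
    M=[K@np.hstack([R,t]) for K,R,t in (P('top'),P('scene'))]
    X=cv2.triangulatePoints(M[0],M[1],np.array(a,float).T,np.array(b,float).T)
    return (X[:3]/X[3]).T
def plane(uv,z,n='top'):
    K,R,t=P(n);o=(-R.T@t).ravel()
    d=(R.T@np.linalg.inv(K)@np.c_[np.array(uv,float),np.ones(len(uv))].T).T
    return o+d*((z-o[2])/d[:,2])[:,None]
def fr(uv,s,o): return (np.array(uv,float)+.5)/s-.5+np.array(o)
E
python3 - <<'E'
from h import *
np.set_printoptions(precision=4,suppress=True)
a=fr([(350,380),(273,447),(396,580),(474,514),(108,279),(620,182)],7,(215,120))
b=fr([(436,288),(533,229),(408,88),(312,147),(722,445),(64,512)],7,(180,170))
print(tri(a,b))
for n,u in(('top',a),('scene',b)):
    X=np.vstack([plane(u[:4],.03,n),plane(u[4:],.022,n)]);print(n,X)
    c=X[:4].mean(0);e=(X[0]+X[1]-X[2]-X[3])[:2]/2;f=(X[4]-X[5])[:2]
    print('block c',c,'len',np.linalg.norm(e),'wid',np.linalg.norm((X[0]+X[3]-X[1]-X[2])[:2]/2),'fence mid',(X[4]+X[5])/2,np.linalg.norm(f))
    print('angle long axis',np.degrees(np.arctan2(e[1],e[0])),'fence y axis',np.degrees(np.arctan2(f[1],f[0])))
cp=plane(fr([(333,283),(335,352),(357,349),(330,352),(338,325)],1.5625,(0,0)),.007);print('pliers',cp)
print('rings',plane(fr([(494,245),(514,262),(520,283)],1.5625,(0,0)),.004))
c=cams.calibration('wrist');print(c)
print(cv2.Rodrigues(env.observe()['tcp_rot'])[0])
E
```

```text
[[ 0.583  -0.0362  0.0319]
 [ 0.5533 -0.0019  0.0294]
 [ 0.4931 -0.0563  0.0282]
 [ 0.5225 -0.0911  0.0273]
 [ 0.632   0.0737  0.0171]
 [ 0.676  -0.1623  0.0137]]
top [[ 0.5832 -0.036   0.03  ]
 [ 0.5531 -0.0011  0.03  ]
 [ 0.493  -0.0559  0.03  ]
 [ 0.5224 -0.0912  0.03  ]
 [ 0.6312  0.0737  0.022 ]
 [ 0.6741 -0.1598  0.022 ]]
block c [ 0.5379 -0.046   0.03  ] len 0.08177548969486909 wid 0.045962496453898605 fence mid [ 0.6526 -0.043   0.022 ] 0.23747677687606575
angle long axis 42.254752888364074 fence y axis 100.41968110934296
scene [[ 0.582  -0.0366  0.03  ]
 [ 0.5537 -0.0025  0.03  ]
 [ 0.4942 -0.0564  0.03  ]
 [ 0.5241 -0.0904  0.03  ]
 [ 0.6344  0.0733  0.022 ]
 [ 0.6797 -0.1616  0.022 ]]
block c [ 0.5385 -0.0465  0.03  ] len 0.07965379421161024 wid 0.04475297135850256 fence mid [ 0.657  -0.0442  0.022 ] 0.23921664846989787
angle long axis 42.544957510887244 fence y axis 100.92765570571994
pliers [[0.5642 0.1299 0.007 ]
 [0.4228 0.1254 0.007 ]
 [0.4286 0.0806 0.007 ]
 [0.4228 0.1357 0.007 ]
 [0.4778 0.1194 0.007 ]]
rings [[ 0.6412 -0.2029  0.004 ]
 [ 0.6055 -0.2435  0.004 ]
 [ 0.5618 -0.255   0.004 ]]
{'K': array([[309.2463,   0.    , 255.5359],
       [  0.    , 309.2463, 189.4155],
       [  0.    ,   0.    ,   1.    ]]), 'T_tool_cam': array([[-0.    , -0.954 , -0.2999,  0.0835],
       [ 1.    ,  0.    , -0.0001,  0.0002],
       [ 0.0001, -0.2999,  0.954 , -0.1571],
       [ 0.    ,  0.    ,  0.    ,  1.    ]])}
[[ 0.8917  0.4527 -0.0003]
 [ 0.4527 -0.8917  0.0006]
 [ 0.     -0.0007 -1.    ]]
```

>>> arm_command(motion=[[0, 0, 10.7, 0, 0, 0, 1], [0, 0, 10.7, 0, 0, 0, 1], [0, 0, 10.7, 0, 0, 0, 1], [0, 0, 10.7, 0, 0, 0, 1], [0, 0, 10.7, 0, 0, 0, 1]])

```text
clock: 0.82
tcp_pos: [0.3055, -0.6018, 0.2264]
tcp_rot: [-3.055, 0.732, 0.0]
contact_force: [0.9, -0.0, -0.3]
finger_gap: 0.048
grip_force: 0.0
```

>>> arm_command(motion=[[0, 0, 10.7, 0, 0, 0, 1], [0, 0, 10.7, 0, 0, 0, 1], [0, 0, 0, -0.032, -0.051, 0, 1], [0, 0, 0, -0.032, -0.051, 0, 1], [0, 0, 0, -0.032, -0.051, 0, 1]])

```text
clock: 1.45
tcp_pos: [0.3551, -0.4264, 0.2264]
tcp_rot: [-2.87, 1.278, 0.0]
contact_force: [0.1, -1.1, 0.1]
finger_gap: 0.0008
grip_force: 0.0
```

>>> arm_command(motion=[[0, 0, 0, -0.032, -0.051, 0, 1], [0, 0, 0, -0.032, -0.051, 0, 1], [0, 0, 0, -0.032, -0.051, 0, 1], [0, 0, 0, -0.032, -0.051, 0, 1], [0, 0, 0, -0.032, -0.051, 0, 1]])

```text
clock: 2.08
tcp_pos: [0.4374, -0.1367, 0.2268]
tcp_rot: [-2.87, 1.278, -0.001]
contact_force: [0.9, 0.6, 0.9]
finger_gap: 0.0007
grip_force: 0.0
```

>>> arm_command(motion=[[0, 0, 0, -0.032, -0.051, 0, 1], [0, 0, 0, -0.032, -0.051, 0, 1], [0, 0, 0, 0, 0, 0.06, 1], [0, 0, 0, 0, 0, 0.04, 1], [0, 0, 0, 0, 0, 0, 1]])

```text
clock: 2.7
tcp_pos: [0.4689, -0.0224, 0.1243]
tcp_rot: [2.869, -1.276, -0.007]
contact_force: [0.4, 0.1, 1.0]
finger_gap: 0.0004
grip_force: 0.0
```

```bash
python3 - <<'E'
from h import *
s=env.observe();print(s['tcp_pos'],s['tcp_rot'])
cv2.imwrite('pics/w1.png',cv2.resize(cams.capture('wrist')[:,:,::-1],(768,576),interpolation=cv2.INTER_CUBIC))
E
```

```text
[ 0.46888249 -0.02244105  0.12425269] [ 2.86906215 -1.27626163 -0.00701823]
```

View pics/w1.png

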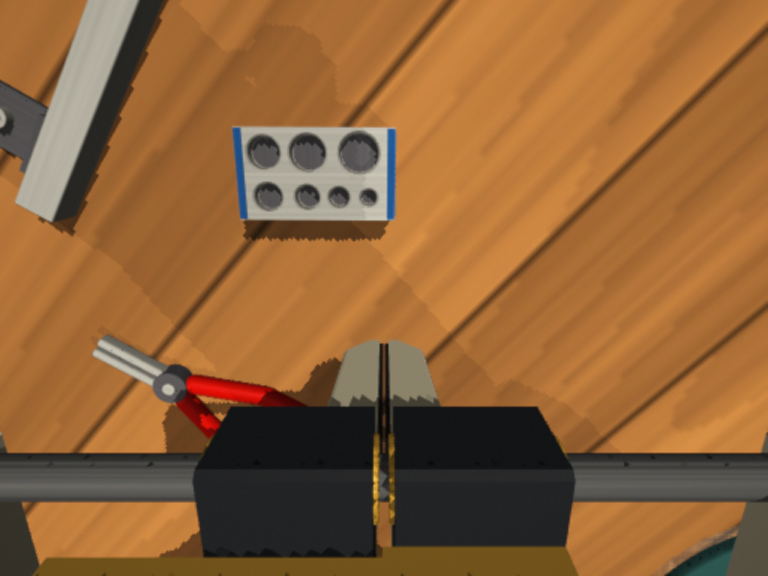

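The wrist view shows the block's long side nearly parallel to the hand. Its top corners are at (234,127), (396,128), (395,219) and (241,220), and the closed fingertips are at (384,345). I'll write a block and fence finder for this view and check it against those corners.

```bash
cat >>h.py <<'E'
def wlook(name=None):
    s=env.observe();im=cams.capture('wrist')
    if name: cv2.imwrite(name,im[:,:,::-1])
    c=cams.calibration('wrist');T=np.eye(4);T[:3,:3]=cv2.Rodrigues(np.array(s['tcp_rot']))[0];T[:3,3]=s['tcp_pos']
    return im,c['K'],T@c['T_tool_cam'],s
def wplane(uv,z,K,C):
    d=(C[:3,:3]@np.linalg.inv(K)@np.c_[np.array(uv,float),np.ones(len(uv))].T).T
    return C[:3,3]+d*((z-C[2,3])/d[:,2])[:,None]
def wpix(X,K,C):
    p=K@C[:3,:3].T@(np.array(X)-C[:3,3]);return p[:2]/p[2]
def block(exp,name=None,vmin=105):
    """exp: expected centre xy. returns centre, angle(deg) of long axis, sizes"""
    im,K,C,s=wlook(name);f=im.astype(int)
    m=((f[...,2]>f[...,0]*.8)&(f.max(2)>vmin)|((f[...,2]>f[...,0]*1.4)&(f[...,2]>70))).astype(np.uint8)
    m=cv2.morphologyEx(m,cv2.MORPH_CLOSE,np.ones((15,15)))
    m=cv2.morphologyEx(m,cv2.MORPH_OPEN,np.ones((5,5)))
    cs,_=cv2.findContours(m,cv2.RETR_EXTERNAL,cv2.CHAIN_APPROX_NONE)
    p=wpix([*exp,.03],K,C)
    k=min((k for k in cs if cv2.contourArea(k)>1000),key=lambda k:-cv2.pointPolygonTest(k,p,True))
    W=wplane(k[:,0,:],.03,K,C)[:,:2]
    (cx,cy),(w,h),a=cv2.minAreaRect((W*1000).astype(np.float32))
    if w<h: a+=90;w,h=h,w
    print('block c',np.round([cx,cy],1),'size',round(w,1),round(h,1),'long axis',round(a%180,1),'clock',s['clock'],'force',np.round(s['contact_force'],1))
    return np.array([cx,cy])/1000,a%180
E
python3 - <<'E'
from h import *
im,K,C,s=wlook()
X=wplane(fr([(234,127),(396,128),(395,219),(241,220)],1.5,(0,0)),.03,K,C);print(X.mean(0),X)
F=wplane(fr([(165,0),(55,222)],1.5,(0,0)),.0,K,C);print('fence foot line',F,np.degrees(np.arctan2(*(F[1]-F[0])[1::-1])))
F=wplane(fr([(140,0),(54,220)],1.5,(0,0)),.022,K,C);print('fence top',F,np.degrees(np.arctan2(*(F[1]-F[0])[1::-1])))
print('tip ref',wpix([*s['tcp_pos'][:2],s['tcp_pos'][2]-.008],K,C)*1.5)
block((.538,-.046))
E
```

```text
[ 0.5399206  -0.04788071  0.03      ] [[ 0.58709837 -0.03793382  0.03      ]
 [ 0.52441673 -0.09374404  0.03      ]
 [ 0.4928326  -0.05843519  0.03      ]
 [ 0.55533469 -0.00140977  0.03      ]]
fence foot line [[ 0.66044483 -0.05971775  0.        ]
 [ 0.64299718  0.08602284  0.        ]] 96.82679652978788
fence top [[ 0.65922844 -0.05342596  0.022     ]
 [ 0.63493847  0.07209459  0.022     ]] 100.95215547979669
tip ref [382.02493018 361.99798413]
block c [538.6 -47.7] size 84.0 47.4 long axis 41.6 clock 2.8 force [0.2 0.2 0.6]
```

>>> arm_command(motion=[[0, 0, 0, 0, 0, 0.054, 1], [0, 0, 0, 0, 0, 0.054, 1], [0, 0, 0, 0, 0, 0, 1], [0, 0, 0, 0.02, 0, 0, 1], [0, 0, 0, 0.012, 0, 0, 1]])

```text
clock: 3.48
tcp_pos: [0.4941, -0.0478, 0.0216]
tcp_rot: [-2.869, 1.277, -0.005]
contact_force: [-4.4, 3.4, 3.7]
finger_gap: 0.0006
grip_force: 2.7
```

>>> arm_command(motion=[[0, 0, 0, 0.003, 0, 0, 1], [0, 0, -4, 0.0038, 0.0022, 0, 1], [0, 0, -4, 0.0038, 0.0022, 0, 1], [0, 0, -4, 0.0038, 0.0022, 0, 1], [0, 0, -4, 0.0038, 0.0022, 0, 1]])

```text
clock: 4.1
tcp_pos: [0.4994, -0.0656, 0.0194]
tcp_rot: [-3.021, 0.862, -0.001]
contact_force: [-2.8, 3.0, 2.0]
finger_gap: 0.0006
grip_force: 1.6
```

```bash
python3 - <<'E'
from h import *
s=env.observe();print(s['tcp_pos'],s['tcp_rot']);block((.543,-.05),'pics/w2.png')
E
```

```text
[ 0.49937999 -0.06555858  0.01939871] [-3.02068223e+00  8.62094418e-01 -6.60671174e-04]
block c [545.5 -54.8] size 84.1 48.1 long axis 58.1 clock 4.1 force [-2.8  3.   2. ]
```

View pics/w2.png

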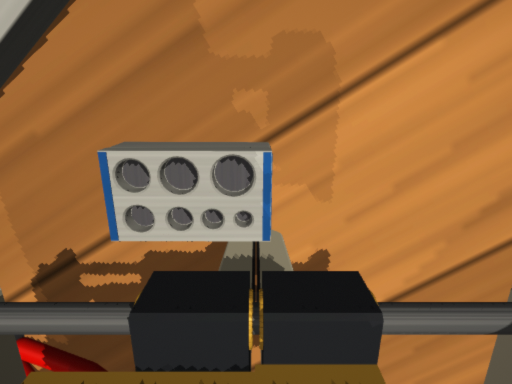

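The block has turned 16.5° along with the hand and its long side still lies flat against the fingertips, so I'll continue along the arc.

>>> arm_command(motion=[[0, 0, -4, 0.0038, 0.0022, 0, 1], [0, 0, -4, 0.0038, 0.0022, 0, 1], [0, 0, -4, 0.0038, 0.0022, 0, 1], [0, 0, -4, 0.0038, 0.0022, 0, 1], [0, 0, -4, 0.0038, 0.0022, 0, 1]])

```text
clock: 4.78
tcp_pos: [0.5121, -0.0833, 0.0192]
tcp_rot: [3.124, -0.327, 0.0]
contact_force: [-3.9, 0.9, 2.1]
finger_gap: 0.0004
grip_force: 1.6
```

```bash
python3 - <<'E'
from h import *
s=env.observe();print(s['tcp_pos'],s['tcp_rot']);block((.55,-.06))
E
```

```text
[ 0.51206788 -0.0833105   0.01919788] [ 3.12444010e+00 -3.26542663e-01  2.38890097e-04]
block c [552.7 -57.9] size 84.1 49.3 long axis 77.2 clock 4.775 force [-3.9  0.9  2.1]
```

>>> arm_command(motion=[[0, 0, -4, 0.0038, 0.0022, 0, 1], [0, 0, -4, 0.0038, 0.0022, 0, 1], [0, 0, -4, 0.0038, 0.0022, 0, 1], [0, 0, -4, 0.0038, 0.0022, 0, 1]])

```text
clock: 5.32
tcp_pos: [0.5261, -0.0936, 0.0191]
tcp_rot: [3.139, 0.11, 0.0]
contact_force: [-1.8, 0.5, 2.6]
finger_gap: 0.0005
grip_force: 1.5
```

```bash
python3 - <<'E'
from h import *
s=env.observe();print(s['tcp_pos'],s['tcp_rot']);block((.555,-.06))
E
```

```text
[ 0.52614788 -0.09359341  0.01905724] [3.13933694e+00 1.10042234e-01 3.33499859e-05]
block c [557.8 -58.1] size 83.8 48.4 long axis 92.8 clock 5.325 force [-1.8  0.5  2.6]
```

>>> arm_command(motion=[[0, 0, -4, 0.0038, 0.0022, 0, 1], [0, 0, -4, 0.0038, 0.0022, 0, 1], [0, 0, 0, 0, 0, 0, 1], [0, 0, 0, -0.02, 0, 0, 0.15], [0, 0, 0, -0.01, 0, 0, 0.15]])

```text
clock: 6.0
tcp_pos: [0.5041, -0.1033, 0.0187]
tcp_rot: [3.125, 0.325, 0.0]
contact_force: [-0.9, -0.6, -0.0]
finger_gap: 0.016
grip_force: 0.0
```

```bash
python3 - <<'E'
from h import *
s=env.observe();p=np.array(s['tcp_pos']);R=cv2.Rodrigues(np.array(s['tcp_rot']))[0]
print(p,np.degrees(np.arctan2(R[1,0],R[0,0])),s['finger_gap'])
c,a=block((.56,-.06),'pics/w3.png');print('in tool',R.T@(np.array([*c,.02])-p))
E
```

```text
[ 0.50410832 -0.10326336  0.01868698] 11.85863960499565 0.015983114450826463
block c [560.2 -57.7] size 83.9 47.2 long axis 100.9 clock 6.0 force [-0.9 -0.6 -0. ]
in tool [ 0.06427242 -0.03302444 -0.00130535]
```

View pics/w3.png

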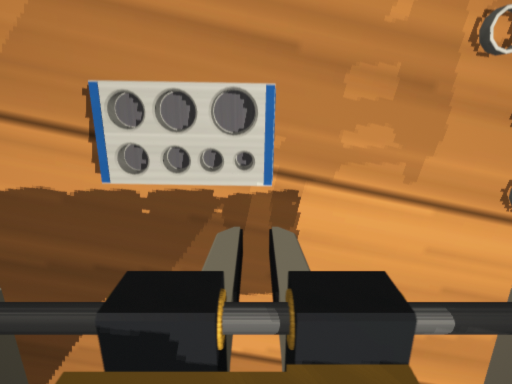

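The block is square at 100.9° (fence about 100.7°) and well clear of the fence. Next I'll centre the hand behind it with the fingers about 40 mm apart and push straight.

>>> arm_command(motion=[[0, 0, 1.1, 0, -0.018, 0, 0.15], [0, 0, 0, 0, -0.015, 0, 0.15], [0, 0, 0, 0, 0, 0, 0.15], [0, 0, 0, 0.014, 0, 0, 0.15], [0, 0, 0, 0.014, 0, 0, 0.15]])

```text
clock: 6.68
tcp_pos: [0.527, -0.0657, 0.0187]
tcp_rot: [3.127, 0.298, 0.001]
contact_force: [1.2, 0.3, 0.2]
finger_gap: 0.0395
grip_force: 0.0
```

>>> arm_command(motion=[[0, 0, 0, 0.005, 0, 0, 0.15], [0, 0, 0, 0.006, 0, 0, 0.15], [0, 0, 0, 0.006, 0, 0, 0.15], [0, 0, 0, 0.006, 0, 0, 0.15], [0, 0, 0, 0.006, 0, 0, 0.15]])

```text
clock: 7.3
tcp_pos: [0.5542, -0.0603, 0.0184]
tcp_rot: [-3.127, -0.299, 0.003]
contact_force: [-5.6, -1.4, 4.3]
finger_gap: 0.0396
grip_force: 3.0
```

>>> arm_command(motion=[[0, 0, 0, 0.006, 0, 0, 0.15], [0, 0, 0, 0.006, 0, 0, 0.15], [0, 0, 0, 0.004, 0, 0, 0.15], [0, 0, 0, 0, 0, 0, 0.15]])

```text
clock: 7.8
tcp_pos: [0.5702, -0.0571, 0.0184]
tcp_rot: [-3.127, -0.299, 0.0]
contact_force: [-1.0, 1.0, 0.5]
finger_gap: 0.0392
grip_force: 0.0
```

```bash
python3 - <<'E'
from h import *
s=env.observe();p=np.array(s['tcp_pos']);R=cv2.Rodrigues(np.array(s['tcp_rot']))[0]
print(p,np.degrees(np.arctan2(R[1,0],R[0,0])),s['finger_gap'])
c,a=block((.596,-.052),'pics/w4.png');print('in tool',R.T@(np.array([*c,.02])-p))
E
```

```text
[ 0.57020027 -0.05712278  0.0183616 ] 10.915796033170249 0.039248575048623904
block c [602.3 -49.1] size 83.5 47.8 long axis 100.9 clock 7.8 force [-1.   1.   0.5]
in tool [ 0.03306985 -0.00174722 -0.00164813]
```

View pics/w4.png

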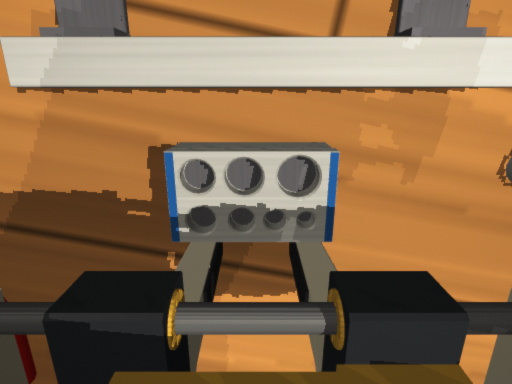

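The block is square behind both fingertips, and the fence's front edge runs nearly level at row 87 across the picture. I'll measure the remaining gap and angle from it.

```bash
python3 - <<'E'
from h import *
im,K,C,s=wlook();g=cv2.cvtColor(im,cv2.COLOR_RGB2GRAY).astype(float)
u=np.arange(30,490,5);d=np.diff(cv2.GaussianBlur(g,(3,3),0)[70:105],axis=0)
v=70.5+d[:,u].argmin(0)
vx,vy,x0,y0=cv2.fitLine(np.c_[u,v].astype(np.float32),cv2.DIST_HUBER,0,.01,.01).ravel()
E=np.array([[40,y0+vy/vx*(40-x0)],[480,y0+vy/vx*(480-x0)]]);print(E,np.percentile(v,[5,50,95]))
for z in(.022,.02):
    F=wplane(E,z,K,C)[:,:2];t=F[0]-F[1];t/=np.linalg.norm(t);n=np.array([t[1],-t[0]])
    print('fence y ang',np.degrees(np.arctan2(t[1],t[0])),'block centre x_f',(np.array([.6023,-.0491])-F[0])@n)
E
```

```text
[[ 40.   85.5]
 [480.   85.5]] [85.5 85.5 85.5]
fence y ang 100.91271258386486 block centre x_f -0.053470981872888505
fence y ang 100.91271258386485 block centre x_f -0.05350988697694539
```

>>> arm_command(motion=[[0, 0, 0, 0.006, 0, 0, 0.15], [0, 0, 0, 0.006, 0, 0, 0.15], [0, 0, 0, 0.006, 0, 0, 0.15], [0, 0, 0, 0.005, 0, 0, 0.15], [0, 0, 0, 0.002, 0, 0, 0.15]])

```text
clock: 8.52
tcp_pos: [0.5946, -0.0522, 0.0185]
tcp_rot: [-3.127, -0.299, 0.0]
contact_force: [-2.8, -1.7, -1.8]
finger_gap: 0.0394
grip_force: 1.6
```

>>> arm_command(motion=[[0, 0, 0, 0.002, 0, 0, 0.15], [0, 0, 0, 0.0015, 0, 0, 0.15]])

```text
clock: 8.78
tcp_pos: [0.5979, -0.0517, 0.0186]
tcp_rot: [-3.127, -0.299, 0.0]
contact_force: [-2.2, -1.8, -0.8]
finger_gap: 0.0395
grip_force: 1.3
```

>>> arm_command(motion=[[0, 0, 0, 0.001, 0, 0, 0.15], [0, 0, 0, 0.001, 0, 0, 0.15]])

```text
clock: 9.02
tcp_pos: [0.599, -0.0514, 0.0186]
tcp_rot: [3.127, 0.299, -0.004]
contact_force: [-16.0, -2.6, 6.9]
finger_gap: 0.0395
grip_force: 8.5
```

>>> arm_command(motion=[[0, 0, 0, 0.001, 0, 0, 0.15], [0, 0, 0, 0, 0, 0, 0.15]])

```text
clock: 9.28
tcp_pos: [0.599, -0.0515, 0.0186]
tcp_rot: [3.127, 0.299, -0.007]
contact_force: [-21.2, -2.2, 10.9]
finger_gap: 0.0395
grip_force: 11.0
```

```bash
python3 - <<'E'
from h import *
print(env.observe()['tcp_pos']);block((.631,-.045),'pics/w5.png')
E
```

```text
[ 0.59899737 -0.05145798  0.01862291]
block c [653.1 -48.4] size 224.0 99.0 long axis 113.5 clock 9.275 force [-21.2  -2.2  10.9]
```

View pics/w5.png

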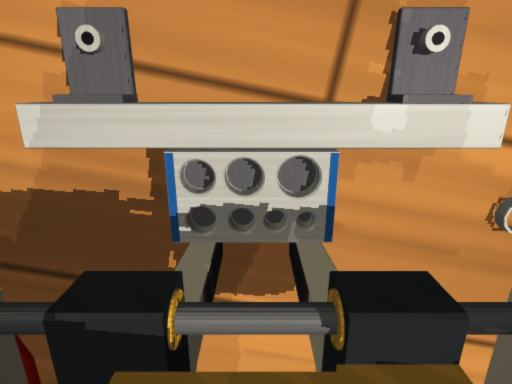

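The block lies flush along the fence: columns 165–338 fall within the bar's 17–508, with even contact and the force up to 21 N. I'll draw the hand clear now.

>>> arm_command(motion=[[0, 0, 0, -0.006, 0, 0, 0.15], [0, 0, 0, -0.03, 0, 0, 0.15], [0, 0, 0, -0.03, 0, -0.03, 0.15], [0, 0, 0, 0, 0, -0.06, 0.15], [0, 0, 0, 0, 0, 0, 0.15]])

```text
clock: 9.95
tcp_pos: [0.5382, -0.064, 0.1141]
tcp_rot: [3.125, 0.298, 0.014]
contact_force: [0.9, -0.4, 0.2]
finger_gap: 0.0396
grip_force: 0.0
```

```bash
python3 - <<'E'
from h import *
s=env.observe();print(s['tcp_pos'],s['contact_force'])
im,K,C,_=wlook();cv2.imwrite('pics/w6.png',im[:,:,::-1])
E
```

```text
[ 0.5381715  -0.06402734  0.11409142] [ 0.87527054 -0.37791375  0.22744866]
```

View pics/w6.png

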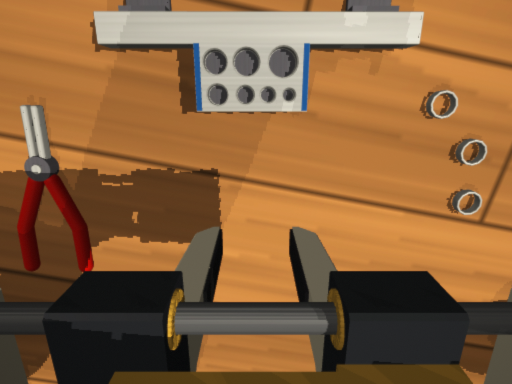

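The block sits flush against the bar with its top spanning columns 195–309 and rows 44–111. The pliers and rings are undisturbed and the hand is clear, so I'll hand in.

```bash
python3 -c "
from cell import order
print(order.hand_in())"
```

```text
the job is handed in; nothing more can be done
None
```

I turned the block square to the fence while it was still well clear, pushed it flush along the bar within its length, drew the hand clear and handed the job in at about 10 s; the hand-in returned no verdict.

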